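# Put the jewellery stacker together in its rack

### The job

Slide the open wooden jewellery box along the marble tray, without lifting it, into the open side of the brass wire rack until it is fully home against the back posts. Then put the divided insert squarely on top of the box, and after it the cover on top of the insert, setting each down gently rather than dropping it, so that all three lie flush over one another and snug against the back posts. Leave the bottle, pot, hair clip and bracelet where they are.

Things in the scene. Friction and masses are not known exactly. Their poses are not given: they have to be found in the camera images.
- tray: Fixed white marble slab, 360 (x) x 440 (y) x 16 mm, lying on the oak chest top (z = 0). Origin: centre of its underside.
- rack: Brass rack of 8 mm round bar, fixed on the tray; its pocket takes a stack of three parts. Origin on the tray's surface, at the pocket's centre; z up. Open above and on its +y side. Inner faces: side bars x = +-61 mm, two back posts y = -46 mm. Posts straight to height 74 mm, leaning outward to 88. Lower rails (height 16 mm) run straight to y = +30, then flare as a funnel to x = +-85 at y = +60 mm.
- rack_seat (a point): Same point and axes as the rack's origin: where the box's origin lies when fully home (on the tray, touching the back posts, centred). Posts: two a side at y = -35 and +28 mm, two at the back at x = +-35 mm; a second rail joins them at height 58 mm and ends at y = +30 mm.
- box: Loose dark wooden open-topped box, 116 (x) x 92 (y) x 40 mm high, walls 6 mm, about 0.5 kg, empty; too wide to grasp. Starts on the tray before the open (+y) side of the rack. Origin: centre of its underside, z up.
- insert: Loose dark wooden shallow tray, 116 (x) x 92 (y) x 28 mm high, walls and floor 5 mm, 0.2 kg. Its grip is a divider 12 mm thick along x through the middle, top 26 mm above the underside, with a space 35 mm wide on each side. Lies on the chest top on one side of the marble tray. Origin: centre of its underside, which at home is 40 mm above the rack's origin.
- cover: Loose dark wooden flat lid, 116 (x) x 92 (y) x 8 mm, 0.2 kg, with a bar handle in the middle of its top, 56 mm long along x, 14 mm thick in y, from 8 to 30 mm above the underside. Lies on the chest top on the other side of the marble tray. Origin: centre of its underside, which at home is 68 mm above the rack's origin.
- bottle: Bystander: loose empty stainless steel push dispenser bottle, 60 mm across, 152 mm high, on the tray's far part. Origin: centre of its underside.
- pot: Bystander: loose round white ceramic pot with hinged metal lid, 62 mm across, 61 mm high, on the tray's far part. Origin: centre of its underside.
- clip: Bystander: loose tortoiseshell hair clip, 22 x 80 x 13 mm, on the tray's near part. Origin: centre of its underside.
- bracelet: Bystander: loose glass bead bracelet, rigid ring 58 mm across, 10 mm high, on the tray's near part. Origin: its centre, on the underside.
Things that resemble listed ones, but are neither listed nor needed, are in the scene too. What is shaped like the cover but turquoise is not meant.

How it is judged:
By the outcome, as a careful person would: the job done as asked, in the order asked, and still so for the second after the job is handed in, with the robot touching nothing.
It also fails if it takes over 72 s, if anything falls off the work surface, if the arm or the gripper's body presses on something with over 40 N, if the wrist force passes 120 N, or if a joint passes its speed limit or range.

### The arm

A 7-joint arm with a two-finger parallel gripper is mounted at the origin on the work surface. World frame = base frame: x ahead of the robot, y to its left, z up, the work surface at z = 0. Lengths are in m, angles in rad, forces in N, time in s.
With the tool pointing down it reaches from about 0.425 to 0.875 m from the base axis. Payload 4.7 kg.
Tool frame: the origin (TCP) lies midway between the tips of the shut fingers; the grasp point (between the pads) lies 19 mm behind it; z points along the fingers, y is the direction in which the jaws open and shut (so a half turn about z gives the same grasp; the last joint's range is limited). The gripper opens to 87 mm and grips with 3 to 60 N. Pads are 19 mm wide; open, the fingers measure 117 mm over their backs; the gripper's body (75 mm by 190 mm) begins 51 mm behind the grasp point.
Start: joints at [1.269, 0.321, -0.07, 1.45, 0.023, 1.371, -0.057], TCP at [0.202, -0.618, 0.183] pointing down, gripper open.
Joint ranges: [-2.86, 2.86], [-0.3, 2.09], [-1.38, 1.24], [0.06, 2.45], [-1.56, 4.7], [0.09, 2.05], [-2.69, 2.69]. Speed limits (rad/s): [2.57, 2.57, 3.14, 3.14, 3.14, 3.14, 3.14].

### API

Orientations are given as a rotation vector (axis times angle).
In Python, from bench import get_state, eyes, job gives the robot as it stands. The module is installed in compiled form; this text tells all that it offers.
- The arm moves only by the shell command python3 -m jog 'ROWS' [FORCE]. ROWS is JSON, a list that holds one entry, the list of rows, each a list of 5 numbers: the opening, from 0 (shut) to 1 (fully open), then the shift along the tool's x, y, z in units of 40 mm (1.0 is 40 mm), then the turn about the tool's z in units of 5 degrees (1.0 is 5 degrees). In form: [[[jaw, dx, dy, dz, turn], ...]]. A call has 1 to 10 rows; each row shifts and turns the commanded pose from where the row before left it, along the tool's axes as they then stand; what a row does not reach is not made up. A row lasts 1/8 s, in which the tool goes at most 62.5 mm and 10.7 degrees, less where a joint would pass 70% of its speed; a pose out of reach is approached as far as the arm can. A call is refused whole if a number of a shift passes 1 or a number of a turn 1, either way. A call with a gripper value outside its range is refused whole. The fingers move at their own pace and stop on an object; FORCE is the grip in N (left out, the last holds). Time passes only in rows, so rows that do not move let the fingers close. It gives the time, the measured TCP pose, the force and the opening at its end, in the units of the state.
- get_state(): the state, without advancing time (a new reading comes with each control period).
- eyes.get_image(name): name is "side" or "top" or "wrist"; returns (picture, depth): 384x512x3 uint8, red, green, blue; 384x512 float32, m along the optical axis (not along the pixel's ray), 0 where there is no reading.
- eyes.camera_params(name): a dict with "camera_matrix" (3x3 intrinsics, pixels), "pose" (4x4, takes a point from camera to world coordinates); the wrist camera has in their place "mount" (4x4, takes a point from camera to tool coordinates, whose origin is the TCP and whose axes are the flange's). Camera axes: x right, y down, z forward; pixel columns grow to the right and rows downward; lengths in m; the calibration is good to about 2 mm. A picture is of the moment at which its call begins: read the wrist's pose just before it. camera_params takes no time and is no camera call.
- job.close_job(): hands the job in, once; it reports no verdict.
The state is a dict: "time": time; "joint_positions": joint angles; "qd": joint speeds; "joint_torque": joint torques, N m; "position": TCP position; "tool_rot": TCP orientation; "ft_force": force on the tool from outside, world axes, zero at the start; "torque": the same for the moment, N m; "grip_width": opening from 0.0 (shut) to 1.0 (fully open).
Only numpy, scipy, OpenCV 4.12 (cv2) and the standard library are available. Lean on these libraries where they do the work, as an engineer would, in place of code of your own. Each camera call takes 0.05 s, during which the arm holds its last target. There are 200 camera calls.

## Working session

There is one attempt and no reset: what is moved stays moved. The work goes in short steps, Python scripts to look and compute and a shell command to move; the robot and the scene stay as the last step left them, time stands still between calls to the robot, and variables do not carry over. Pictures are saved under pics/ and viewed, about 8 in all and at most 12, crops included, and the job is handed in when it is done.

```bash
mkdir -p pics
cat > h.py <<'E'
import numpy as np,cv2
from bench import get_state,eyes
from scipy.spatial.transform import Rotation as R
def T():
    s=get_state();M=np.eye(4);M[:3,:3]=R.from_rotvec(s['tool_rot']).as_matrix();M[:3,3]=s['position'];return M
def grab(n,f):
    P=T() if n=='wrist' else None
    im,d=eyes.get_image(n);c=eyes.camera_params(n)
    M=P@np.array(c['mount']) if n=='wrist' else np.array(c['pose'])
    np.savez('pics/'+f+'.npz',im=im,d=d,K=np.array(c['camera_matrix']),M=M)
    cv2.imwrite('pics/'+f+'.png',im[:,:,::-1]);return load(f)
def load(f):
    z=np.load('pics/'+f+'.npz');return z['im'],z['d'],z['K'],z['M']
def px(f,u,v,z=None):
    im,d,K,M=load(f);r=np.linalg.inv(K)@[u,v,1]
    if z is None:
        dd=d[int(v)-1:int(v)+2,int(u)-1:int(u)+2];dd=np.median(dd[dd>0]);return M[:3,:3]@(r*dd)+M[:3,3]
    w=M[:3,:3]@r;return M[:3,3]+w*(z-M[2,3])/w[2]
def cloud(f):
    im,d,K,M=load(f);v,u=np.mgrid[:384,:512];r=np.stack([u,v,0*u+1],-1)@np.linalg.inv(K).T
    return (r*d[...,None])@M[:3,:3].T+M[:3,3]
def crop(f,o,x0,y0,x1,y1,s):
    im=load(f)[0][y0:y1,x0:x1,::-1];cv2.imwrite('pics/'+o+'.png',cv2.resize(im,None,fx=s,fy=s,interpolation=cv2.INTER_CUBIC))
E
python3 - <<'E'
from h import *
np.set_printoptions(precision=4,suppress=True)
a=grab('top','t0')
b=grab('side','s0')
print(a[3],b[3],a[2],get_state())
im=np.hstack([a[0],b[0]])
t=cv2.resize(a[0],(800,600),interpolation=cv2.INTER_CUBIC);cv2.imwrite('pics/t0b.png',t[:,:,::-1])
E
```

```text
[[-0.0432 -0.9771  0.2085  0.3326]
 [-0.9991  0.0416 -0.0122 -0.0748]
 [ 0.0033 -0.2088 -0.978   1.142 ]
 [ 0.      0.      0.      1.    ]] [[-0.998  -0.0164  0.0613  0.4872]
 [-0.0592  0.5889 -0.806   0.825 ]
 [-0.0229 -0.808  -0.5887  0.6709]
 [ 0.      0.      0.      1.    ]] [[365.7571   0.     253.6863]
 [  0.     365.7571 191.8842]
 [  0.       0.       1.    ]] {'time': 0.1, 'joint_positions': array([ 1.2691,  0.3218, -0.0701,  1.4516,  0.0227,  1.3708, -0.0569]), 'qd': array([-0.0015, -0.0029, -0.0005, -0.002 , -0.0011,  0.0003, -0.0005]), 'joint_torque': array([ -0.0005, -49.2572,  -0.4061, -31.3399,  -0.0642,   0.0395,
         0.    ]), 'position': array([ 0.2016, -0.6173,  0.182 ]), 'tool_rot': array([-3.1008, -0.4938,  0.0007]), 'ft_force': array([-0.5138, -0.1213, -0.4199]), 'torque': array([-0.0362,  0.018 , -0.0249]), 'grip_width': 0.9956098448624191}
```

View pics/t0b.png

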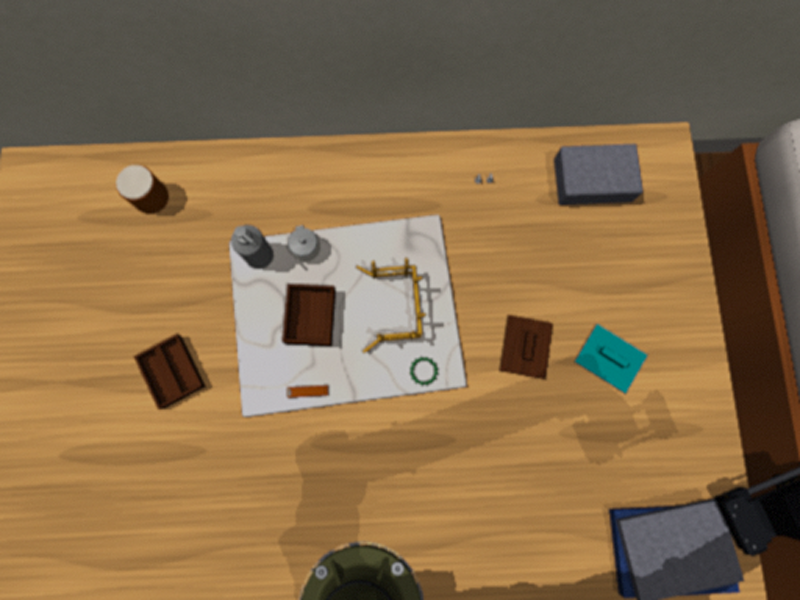

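View pics/s0.png

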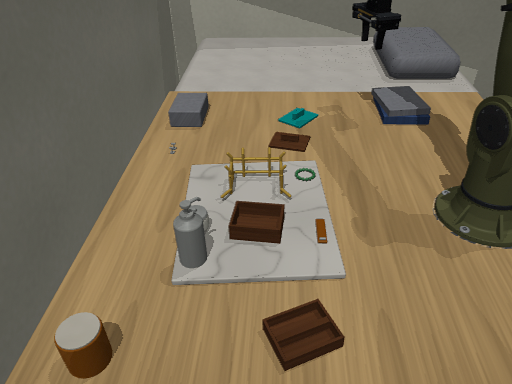

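The top view shows:
- box at (310,315)
- rack opening to the left (+y), pocket at about (400,305)
- insert at (171,371)
- dark-wood cover at (527,347)
- turquoise look-alike at (611,358), not wanted
- round brown jar at (142,190), not wanted

Next I'll measure the poses from depth and colour.

Run:
```python
from h import *
np.set_printoptions(precision=4,suppress=True)
im,d,K,M=load('t0');C=cloud('t0');s=1.5625
hsv=cv2.cvtColor(im,cv2.COLOR_RGB2HSV)
for n,u,v,r in [('box',310,315,40),('ins',171,371,48),('cov',527,347,42)]:
    u,v,r=int(u/s),int(v/s),int(r/s)
    sl=(slice(v-r,v+r),slice(u-r,u+r))
    g=im[sl].astype(int);m=(g[...,0]<125)&(g[...,0]>g[...,2]+15)&(C[sl][...,2]>0.003)
    P=C[sl][m];
    h=P[:,2];top=np.percentile(h,95);Q=P[h>top-0.008] if n!='cov' else P[(h>.003)&(h<.02)]
    rc=cv2.minAreaRect((Q[:,:2]*1000).astype(np.float32));print(n,m.sum(),top,rc, np.percentile(h,[5,50,95]))
# tray
g=C.copy()
m=(abs(C[...,2]-.016)<.006)&(hsv[...,1]<50)&(hsv[...,2]>150)
n,l,st,ce=cv2.connectedComponentsWithStats(m.astype(np.uint8));i=1+np.argmax(st[1:,4]);P=C[l==i]
print('tray',cv2.minAreaRect((P[:,:2]*1000).astype(np.float32)),np.median(P[:,2]))
m=(C[...,2]>.06)&(C[...,2]<.13)&(hsv[...,1]>110)&(C[...,0]>.4)&(C[...,1]<0)&(C[...,1]>-.35)&(hsv[...,0]<35)
P=C[m];print('rack',len(P));print(cv2.minAreaRect((P[:,:2]*1000).astype(np.float32)),P.min(0),P.max(0))
crop('t0','c1',215,155,355,255,5.6)
```

```text
box 1189 0.057684949881303814 ((459.2572326660156, 47.58599090576172), (327.6214599609375, 129.59527587890625), 22.443023681640625) [0.0191 0.0236 0.0577]
ins 1197 0.030059148905105727 ((372.5946044921875, 189.770751953125), (516.2470092773438, 141.30694580078125), 66.0951919555664) [0.0037 0.0093 0.0301]
cov 1065 0.028232718826364554 ((469.9029235839844, -342.69647216796875), (92.39615631103516, 115.31478881835938), 76.65624237060547) [0.0042 0.0077 0.0282]
tray ((554.6477661132812, 17.801101684570312), (357.86334228515625, 437.7514343261719), 5.253649711608887) 0.015929864491749934
rack 261
((557.0735473632812, -90.73716735839844), (147.03604125976562, 90.3823013305664), 2.256575107574463) [ 0.4821 -0.1365  0.0607] [ 0.6313 -0.043   0.1069]
```

View pics/c1.png

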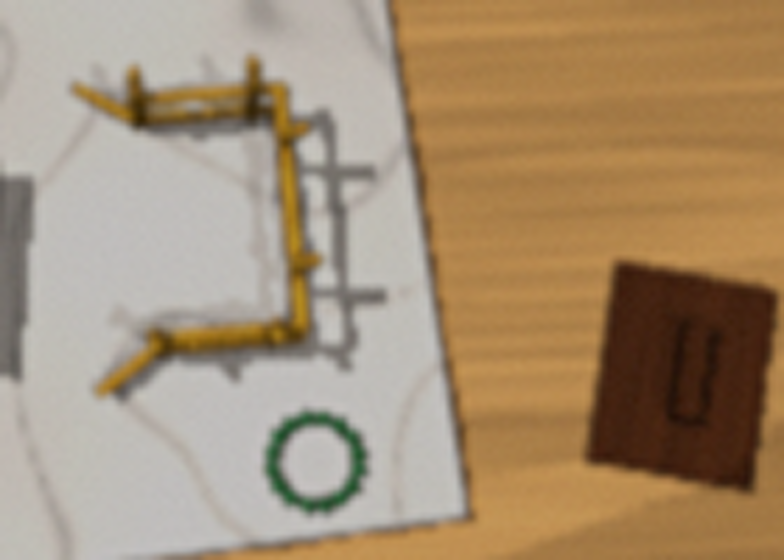

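Run:
```python
from h import *
np.set_printoptions(precision=4,suppress=True)
im,d,K,M=load('t0');s=1.5625
def proj(u,v,z):
    r=np.stack([u,v,0*u+1.],-1)@np.linalg.inv(K).T@M[:3,:3].T;return M[:3,3]+r*((z-M[2,3])/r[:,2])[:,None]
for n,u,v,r,z in [('box',310,315,40,.056),('ins',171,371,48,.028),('cov',527,347,42,.008),('tray',350,315,180,.016)]:
    u,v,r=int(u/s),int(v/s),int(r/s)
    g=im[v-r:v+r,u-r:u+r].astype(int)
    m=((g.max(2)-g.min(2)>20)&(g[...,0]<125)) if n!='tray' else (g.max(2)-g.min(2)<45)&(g[...,2]>140)
    N,l,st,_=cv2.connectedComponentsWithStats(m.astype(np.uint8));i=1+np.argmax(st[1:,4]);vv,uu=np.nonzero(l==i)
    P=proj(uu+u-r,vv+v-r,z);rc=cv2.minAreaRect((P[:,:2]*1000).astype(np.float32));print(n,len(P),np.array(cv2.boxPoints(rc)).tolist(),rc)
f=lambda a,b,z:print((a,b),px('t0',215+a/5.6,155+b/5.6,z))
print('rack upper rail back corners');f(281,92,.074);f(302,332,.074)
print('side ends');f(136,105,.074);f(162,338,.074)
for n,u,v,z in [('bottle',250,232,.15),('pot',303,240,.06),('clip',308,391,.029),('brac',424,371,.026)]:print(n,px('t0',u/s,v/s,z))
print(T())
```

```text
box 1129 [[482.4704895019531, 42.03064727783203], [599.2577514648438, 32.217002868652344], [607.1187744140625, 125.76708221435547], [490.33148193359375, 135.58071899414062]] ((544.7946166992188, 83.89886474609375), (93.8797836303711, 117.19883728027344), 85.19671630859375)
ins 1347 [[367.0506591796875, 375.3853454589844], [414.585205078125, 274.9559631347656], [528.6475219726562, 328.9431457519531], [481.11297607421875, 429.3725280761719]] ((447.8490905761719, 352.16424560546875), (126.1935806274414, 111.11072540283203), 25.328798294067383)
cov 1114 [[401.79010009765625, -375.51800537109375], [514.5416259765625, -402.2265625], [536.3067626953125, -310.34381103515625], [423.55523681640625, -283.63525390625]] ((469.0484313964844, -342.930908203125), (94.42545318603516, 115.8717269897461), 76.67343139648438)
tray 11248 [[356.7915954589844, 218.8611602783203], [396.6271667480469, -216.0004425048828], [751.77783203125, -183.46681213378906], [711.9422607421875, 251.39479064941406]] ((554.2847290039062, 17.697174072265625), (356.6376953125, 436.682373046875), 5.233982086181641)
rack upper rail back corners
(281, 92) [ 0.6219 -0.1256  0.074 ]
(302, 332) [ 0.4909 -0.1302  0.074 ]
side ends
(136, 105) [ 0.618  -0.0472  0.074 ]
(162, 338) [ 0.4909 -0.0564  0.074 ]
bottle [0.6814 0.1734 0.15  ]
pot [0.692 0.091 0.06 ]
clip [0.3978 0.089  0.029 ]
brac [ 0.4267 -0.1363  0.026 ]
[[ 0.9505  0.3106 -0.0007  0.2016]
 [ 0.3106 -0.9505  0.0016 -0.6173]
 [-0.0002 -0.0018 -1.      0.182 ]
 [ 0.      0.      0.      1.    ]]
```

```bash
python3 -m jog '[[[1,0,0,-0.5,-1],[1,0,0,-0.5,-1],[1,0,0,-0.5,-1],[1,0,0,-0.5,-1],[1,0,0,-0.5,-1],[1,0,0,-0.5,-1],[1,0,0,-0.5,-1],[1,0,0,-0.5,-1],[1,0,0,0,-1],[1,0,0,0,-1]]]'; python3 -m jog '[[[1,0,0,0,-1],[1,0,0,0,-1],[1,0,0,0,-1],[1,0,0,0,-1],[1,0.7,0.5,0,-0.4],[1,1,0.7,0,0],[1,1,0.7,0,0],[1,1,0.7,0,0],[1,1,0.7,0,0],[1,1,0.7,0,0]]]'; python3 -m jog '[[[1,1,0.7,0,0],[1,1,0.7,0,0],[1,1,0.7,0,0],[1,1,0.7,0,0],[1,1,0.7,0,0],[1,1,0.7,0,0],[1,1,0.7,0,0],[1,1,0,0,0],[1,0,0,0,0],[1,0,0,0,0]]]'
python3 - <<'E'
from h import *
np.set_printoptions(precision=4,suppress=True)
grab('wrist','w0');print(T(),load('w0')[3],get_state()['time'],get_state()['ft_force']);crop('w0','w0b',0,0,512,384,1.56)
E
```

```text
time: 1.35
position: [0.2018, -0.6179, 0.3427]
tool_rot: [-2.6, -1.762, -0.0]
ft_force: [-0.3, 0.8, -0.7]
grip_width: 1.003
time: 2.6
position: [0.363, -0.3887, 0.3425]
tool_rot: [-2.219, -2.223, 0.0]
ft_force: [0.9, -0.9, 0.1]
grip_width: 1.003
time: 3.85
position: [0.5577, -0.0708, 0.3426]
tool_rot: [2.22, 2.223, -0.002]
ft_force: [-0.4, 0.4, 0.2]
grip_width: 1.0
[[ 0.0003  1.     -0.0006  0.5577]
 [ 1.     -0.0003 -0.0008 -0.0715]
 [-0.0008 -0.0006 -1.      0.3426]
 [ 0.      0.      0.      1.    ]] [[ 1.      0.003  -0.0005  0.5578]
 [ 0.0028 -0.9652 -0.2617  0.0006]
 [-0.0012  0.2617 -0.9652  0.5448]
 [ 0.      0.      0.      1.    ]] 3.9 [-0.1118 -0.2965 -0.8538]
```

View pics/w0b.png

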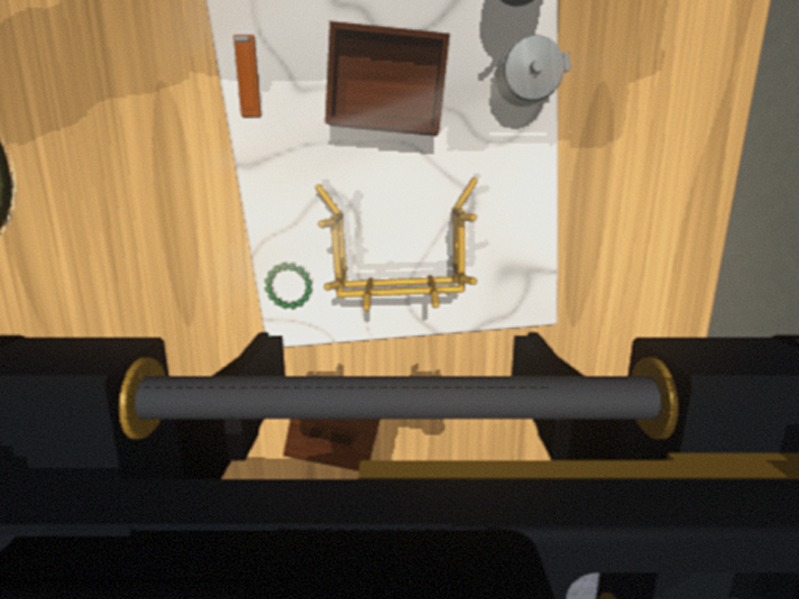

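Run:
```python
from h import *
crop('w0','c2',190,5,320,205,3)
im=load('w0')[0][105:205,190:320,::-1];cv2.imwrite('pics/c2.png',cv2.resize(im,None,fx=6,fy=6,interpolation=cv2.INTER_CUBIC))
```

```text
(no output)
```

View pics/c2.png

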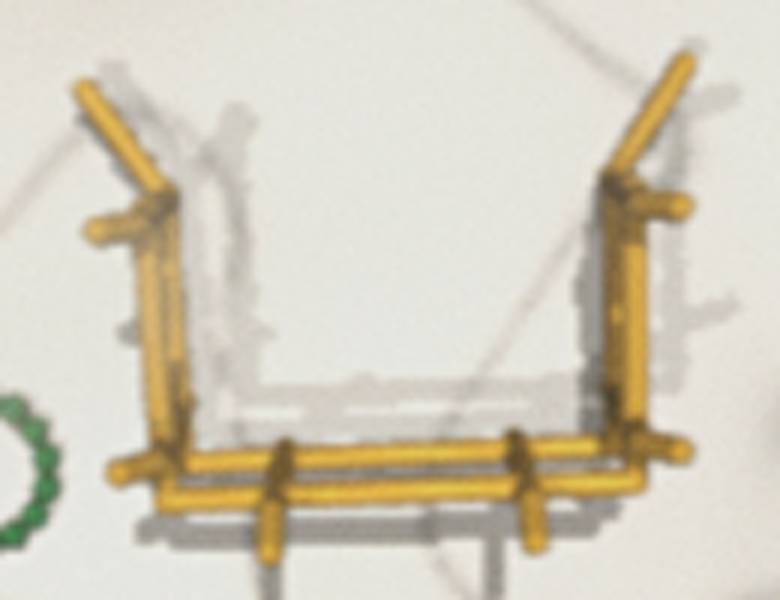

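Run:
```python
from h import *
from scipy.optimize import least_squares
np.set_printoptions(precision=4,suppress=True)
q=lambda a,b,z:px('w0',190+a/6,105+b/6,z)
# line points: (pix, z, axis, value)
L=[((160,498),.074,1,-.050),((645,480),.074,1,-.050),((190,463),.032,1,-.050),((600,445),.032,1,-.050),((148,240),.074,0,-.065),((158,470),.074,0,-.065),((635,240),.074,0,.065),((639,470),.074,0,.065),((165,190),.032,1,.030),((618,172),.032,1,.030),((165,190),.032,0,-.065),((618,172),.032,0,.065)]
P=[q(*p,z)[:2] for p,z,_,_ in L]
def f(s):
    c,n=np.cos(s[2]),np.sin(s[2]);Rm=np.array([[c,n],[-n,c]])
    return [(Rm@(p-s[:2]))[l[2]]-l[3] for p,l in zip(P,L)]
r=least_squares(f,[.555,-.08,.04]);print(r.x,np.degrees(r.x[2]));print(np.array(f(r.x))*1000)
for u,v in [(332,22),(449,33),(438,135),(327,122)]:print(px('w0',u/1.5625,v/1.5625,.056))
```

```text
[ 0.5587 -0.079   0.0415] 2.380051309434329
[ 0.0047  0.0134 -0.9928 -0.1522  0.1113 -1.8589 -0.0142  0.9453  0.5182
  0.6089  0.0885  0.728 ]
[0.4937 0.1322 0.056 ]
[0.6055 0.123  0.056 ]
[0.5973 0.0302 0.056 ]
[0.4855 0.0423 0.056 ]
```

```bash
python3 -m jog '[[[0.72,0.84,-0.36,0,0],[0.72,0.8,0,0,0],[0.72,0.8,0,0.5,0],[0.72,0.8,0,1,0],[0.72,0,0,1,1],[0.72,0,0,1,0],[0.72,0,0,1,0],[0.72,0,0,1,0],[0.72,0,0,0.55,0],[0.72,0,0,0,0]]]' 5
python3 - <<'E'
from h import *
np.set_printoptions(precision=4,suppress=True)
grab('wrist','w1');print(T());crop('w1','w1b',0,0,512,384,1.56)
E
```

```text
time: 5.15
position: [0.5419, 0.0576, 0.0991]
tool_rot: [-2.315, -2.12, 0.005]
ft_force: [-0.4, -0.6, -0.7]
grip_width: 0.72
[[ 0.0876  0.9962 -0.0013  0.5431]
 [ 0.9962 -0.0876 -0.0001  0.0582]
 [-0.0003 -0.0012 -1.      0.1006]
 [ 0.      0.      0.      1.    ]]
```

View pics/w1b.png

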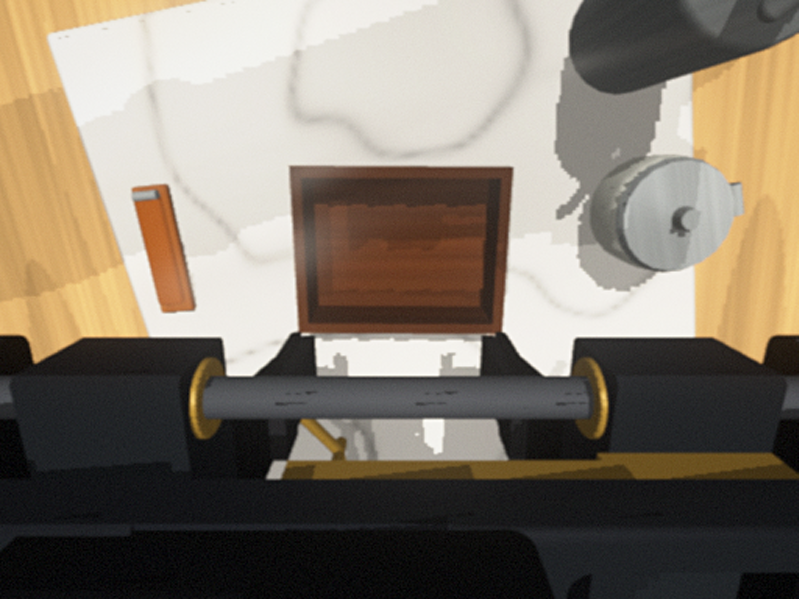

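Run:
```python
from h import *
np.set_printoptions(precision=4,suppress=True)
t=np.linalg.inv(T())
for u,v in [(291,167),(513,167),(500,332),(302,332)]:
    p=px('w1',u/1.5625,v/1.5625,.056);print(p,(t@np.r_[p,1])[:3])
```

```text
[0.4926 0.1326 0.056 ] [ 0.0697 -0.0568  0.0447]
[0.6068 0.1227 0.056 ] [0.0698 0.0579 0.0445]
[0.5976 0.0327 0.056 ] [-0.0206  0.0565  0.0446]
[0.4855 0.0422 0.056 ] [-0.0209 -0.0559  0.0447]
```

```bash
python3 -m jog '[[[0.72,0,0,0.6,0],[0.72,0,0,0.5,0],[0.72,0,0,0.26,0],[1,0,0,0,0],[1,0,0,0,0],[1,0,0,0,0],[1,0,0,0,0]]]' 8; python3 -m jog '[[[1,-0.3,0,0,0],[1,-0.3,0,0,-0.4],[1,-0.2,0,0,-0.4],[1,-0.2,0,0,-0.4],[1,-0.2,0,0,-0.28],[1,0,0,0,0]]]'
python3 - <<'E'
from h import *
np.set_printoptions(precision=4,suppress=True)
grab('wrist','w2');print(T());crop('w2','w2b',0,0,512,384,1.56)
E
```

```text
time: 6.08
position: [0.5437, 0.0596, 0.047]
tool_rot: [2.314, 2.124, 0.001]
ft_force: [-0.6, 0.4, -0.9]
grip_width: 0.983
time: 6.82
position: [0.5408, 0.0099, 0.0464]
tool_rot: [2.175, 2.266, -0.001]
ft_force: [0.2, 0.3, -0.1]
grip_width: 1.0
[[-0.0417  0.9991 -0.0001  0.5408]
 [ 0.9991  0.0417 -0.0003  0.0108]
 [-0.0003 -0.0001 -1.      0.0465]
 [ 0.      0.      0.      1.    ]]
```

View pics/w2b.png

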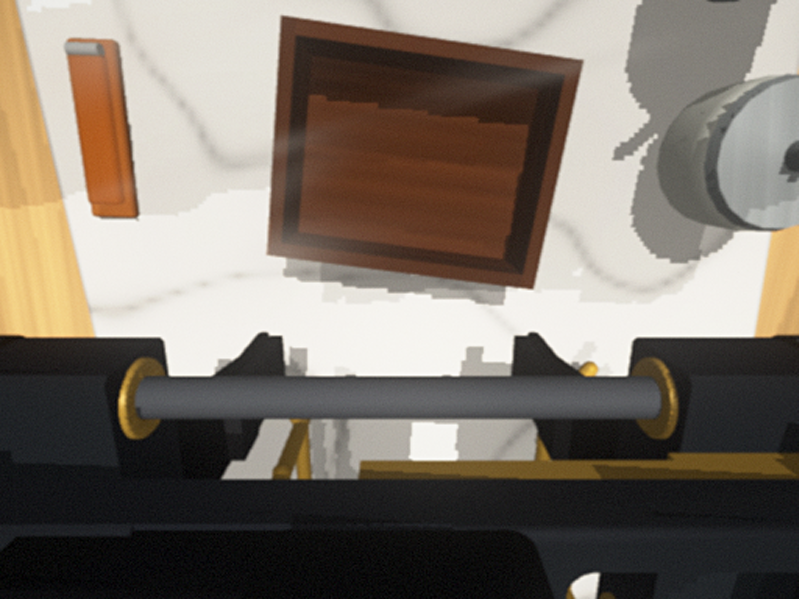

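Run:
```python
from h import *
np.set_printoptions(precision=4,suppress=True)
for f in ['w1','w2']:
    im,d,K,M=load(f);Tm=M@np.linalg.inv(np.array(eyes.camera_params('wrist')['mount']))
    for p in [(0,0,0),(0,.0465,0),(0,-.0465,0)]:
        c=np.linalg.inv(M)@Tm@np.r_[p,1];c=K@c[:3];print(f,p,c[:2]/c[2]*1.5625)
print(eyes.camera_params('wrist')['mount'])
for u,v in [(284,20),(578,62),(532,286),(271,254)]:print(px('w2',u/1.5625,v/1.5625,.056),px('w2',u/1.5625,v/1.5625))
for u,v in [(287,90),(400,316),(400,325),(400,250)]:print(px('w1',u/1.5625,v/1.5625),px('w2',u/1.5625,v/1.5625))
```

```text
w1 (0, 0, 0) [398.1122 323.8403]
w1 (0, 0.0465, 0) [497.9071 324.0131]
w1 (0, -0.0465, 0) [298.3211 323.6674]
w2 (0, 0, 0) [398.1122 323.8403]
w2 (0, 0.0465, 0) [497.9071 324.0131]
w2 (0, -0.0465, 0) [298.3211 323.6674]
[[ 0.0016 -0.9654 -0.2608  0.0711]
 [ 1.      0.0017 -0.0001  0.    ]
 [ 0.0005 -0.2608  0.9654 -0.2023]
 [ 0.      0.      0.      1.    ]]
[0.4927 0.1319 0.056 ] [0.4929 0.1317 0.0568]
[0.605  0.1223 0.056 ] [0.6048 0.1222 0.0566]
[0.598  0.0331 0.056 ] [0.5977 0.0333 0.0568]
[0.4852 0.0424 0.056 ] [0.4852 0.0424 0.056 ]
[0.4876 0.1758 0.0169] [0.4936 0.1074 0.0572]
[0.5414 0.0425 0.0422] [0.542  0.0038 0.0164]
[0.5414 0.0418 0.0561] [ 0.5423 -0.0012  0.0165]
[0.5445 0.0786 0.0229] [0.5403 0.0429 0.0362]
```

The gripper missed: the open fingertips sit higher than the TCP, because the fingers swing on an arc. They passed above the rim and the box did not move. I'll go deeper.

```bash
python3 -m jog '[[[0.72,0,0,-1,0],[0.72,0.6,0.11,0,0],[0.72,0.58,0,0,0],[0.72,0,0,0,0.8],[0.72,0,0,0,0.68],[0.72,0,0,0.5,0],[0.72,0,0,0.4,0],[0.72,0,0,0.28,0],[0.72,0,0,0,0]]]' 10; python3 -m jog '[[[1,0,0,0,0],[1,0,0,0,0],[1,0,0,0,0],[1,0,0,0,0]]]'
```

```text
time: 8.0
position: [0.542, 0.059, 0.0378]
tool_rot: [-2.312, -2.123, 0.003]
ft_force: [0.0, 0.3, 0.4]
grip_width: 0.722
time: 8.5
position: [0.5434, 0.059, 0.0396]
tool_rot: [2.314, 2.124, 0.0]
ft_force: [0.2, 0.3, -0.4]
grip_width: 0.988
```

```bash
cat >> h.py <<'E'
def boxfit(f):
    im,d,K,M=load(f);C=cloud(f);g=im.astype(int)
    m=(abs(C[...,2]-.0565)<.0045)&(g[...,0]<150)&(g[...,0]>g[...,2]+15)&(d>0)
    m=cv2.morphologyEx(m.astype(np.uint8),cv2.MORPH_OPEN,np.ones((2,2)))
    n,l,st,_=cv2.connectedComponentsWithStats(m);i=1+np.argmax(st[1:,4]);P=C[l==i]
    return cv2.minAreaRect((P[:,:2]*1000).astype(np.float32)),len(P)
E
python3 -m jog '[[[1,-0.15,0,0,0],[1,-0.15,0,0,0],[1,-0.1,0,0,0]]]'
python3 - <<'E'
from h import *
grab('wrist','w3');print(boxfit('w2'),boxfit('w3'));print(get_state()['ft_force'])
E
```

```text
time: 8.88
position: [0.5418, 0.0422, 0.0393]
tool_rot: [2.315, 2.123, -0.001]
ft_force: [-0.4, 0.0, -0.3]
grip_width: 1.001
(((552.8848876953125, 80.91586303710938), (110.95586395263672, 130.19558715820312), 85.15448760986328), 6741) (((550.5166625976562, 73.71977233886719), (110.92829132080078, 131.3802032470703), 85.36985778808594), 6241)
[-0.53710752 -0.25203541 -0.53570207]
```

Run:
```python
from h import *
crop('w3','w3b',0,0,512,300,1.56)
```

```text
(no output)
```

View pics/w3b.png

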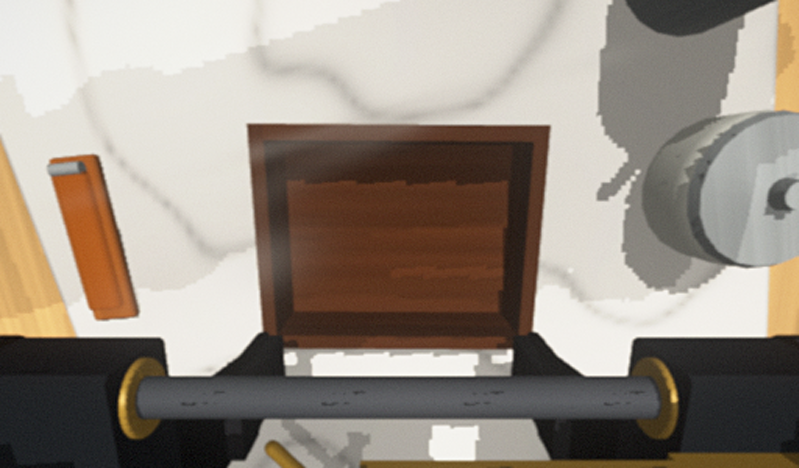

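Run:
```python
from h import *
np.set_printoptions(precision=4,suppress=True)
t=np.linalg.inv(T());
for u,v in [(248,125),(550,127),(400,347),(285,347),(510,347),(400,338)]:
    p=px('w3',u/1.5625,v/1.5625,.056);print(p,(t@np.r_[p,1])[:3])
im,d,K,M=load('w3');C=cloud('w3')
# finger tips: dark gray pixels near
for u,v in [(270,340),(270,350),(530,340),(530,355),(262,360),(545,360)]:
    p=C[int(v/1.5625),int(u/1.5625)];print(u,v,p,(t@np.r_[p,1])[:3])
```

```text
[0.492  0.1328 0.056 ] [ 0.0865 -0.0575 -0.0168]
[0.6069 0.1223 0.056 ] [ 0.0861  0.0578 -0.0168]
[0.5422 0.0374 0.056 ] [-0.0042  0.0008 -0.0168]
[0.4925 0.0416 0.056 ] [-0.0043 -0.049  -0.0168]
[0.5897 0.0333 0.056 ] [-0.0041  0.0485 -0.0168]
[0.5426 0.0415 0.056 ] [-0.0001  0.0008 -0.0168]
270 340 [0.4951 0.0556 0.0829] [ 0.0098 -0.0478 -0.0436]
270 350 [0.4975 0.0549 0.0922] [ 0.0094 -0.0452 -0.053 ]
530 340 [0.5907 0.0479 0.0841] [ 0.0105  0.0481 -0.0449]
530 355 [0.5867 0.0482 0.0984] [ 0.0105  0.0442 -0.0592]
262 360 [0.4976 0.0554 0.1014] [ 0.0099 -0.0453 -0.0622]
545 360 [0.5903 0.0479 0.1022] [ 0.0104  0.0478 -0.063 ]
```

Run:
```python
from h import *
np.set_printoptions(precision=4,suppress=True)
mt=np.array(eyes.camera_params('wrist')['mount'])
for f in ['w0','w1','w2','w3']:
    im,d,K,M=load(f);t=mt@np.linalg.inv(M);C=cloud(f);P=C@t[:3,:3].T+t[:3,3]
    for s in (-1,1):
        m=(abs(P[...,0])<.02)&(P[...,1]*s>.02)&(P[...,1]*s<.07)&(d>0)&(P[...,2]<-.02)&(im.max(2)<70)
        Q=P[m];k=np.argsort(Q[:,2])[-200:];v,u=np.nonzero(m)
        print(f,s,m.sum(),Q[k[-1]],np.percentile(Q[:,2],[90,99]),v.min()*1.5625,Q[np.argmin(v)])
```

```text
w0 -1 3660 [-0.0026 -0.0439 -0.0408] [-0.0592 -0.0432] 332.8125 [ 0.0111 -0.0498 -0.042 ]
w0 1 5414 [ 0.0091  0.0452 -0.0411] [-0.0672 -0.0449] 334.375 [ 0.0106  0.049  -0.0416]
w1 -1 3127 [-0.004  -0.0316 -0.0404] [-0.0596 -0.0436] 332.8125 [ 0.0108 -0.0372 -0.041 ]
w1 1 4982 [ 0.0109  0.0375 -0.0408] [-0.0685 -0.0455] 332.8125 [ 0.0114  0.0366 -0.0422]
w2 -1 3668 [-0.0015 -0.044  -0.0404] [-0.0593 -0.0435] 334.375 [ 0.011  -0.0511 -0.0432]
w2 1 5370 [ 0.0106  0.049  -0.0416] [-0.0672 -0.045 ] 334.375 [ 0.0106  0.049  -0.0416]
w3 -1 3679 [ 0.0037 -0.044  -0.039 ] [-0.0584 -0.0425] 332.8125 [ 0.011  -0.0499 -0.0416]
w3 1 5394 [ 0.0092  0.0456 -0.0396] [-0.0664 -0.0438] 332.8125 [ 0.0113  0.0489 -0.042 ]
```

Run:
```python
from h import *
np.set_printoptions(precision=4,suppress=True)
im,d,K,M=grab('side','s1')
def pr(p): c=K@(np.linalg.inv(M)@np.r_[p,1])[:3];return c[:2]/c[2]
p=get_state()['position'];a=pr(p);print(p,a,pr(p+[.05,0,0]),pr(p+[.05,0,.041]))
x0,y0=int(a[0])-65,int(a[1])-70
crop('s1','s1b',x0,y0,x0+130,y0+100,6);print(x0,y0,(a-[x0,y0])*6)
C=cloud('s1');m=(im.max(2)<70)&(abs(C[...,0]-p[0])<.075)&(abs(C[...,1]-p[1])<.03)&(C[...,2]>.03)&(C[...,2]<.12);Q=C[m];print(len(Q),Q[np.argsort(Q[:,2])[:12]])
```

```text
[0.5418 0.0421 0.0393] [259.332  208.8357] [238.4527 208.4305] [237.6038 194.7213]
194 138 [391.9919 425.0142]
572 [[0.5499 0.043  0.0301]
 [0.5547 0.0434 0.0303]
 [0.5598 0.0397 0.0303]
 [0.5355 0.043  0.0304]
 [0.5284 0.0428 0.0305]
 [0.5693 0.0404 0.0305]
 [0.5115 0.0462 0.0306]
 [0.5188 0.0428 0.0307]
 [0.5044 0.0461 0.0307]
 [0.5163 0.0465 0.0308]
 [0.5234 0.0469 0.0309]
 [0.5889 0.0378 0.0311]]
```

View pics/s1b.png

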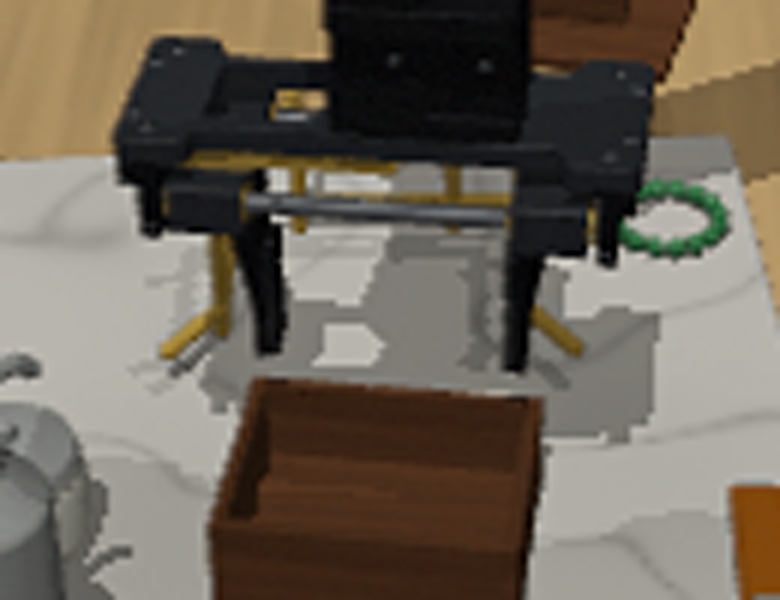

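```bash
python3 -m jog '[[[0.72,0.41,0,0,0],[0.72,0,0,0,0],[0.72,0,0,0.5,0],[0.72,0,0,0.38,0],[0.72,0,0,0,0],[1,0,0,0,0],[1,0,0,0,0],[1,0,0,0,0],[1,0,0,0,0]]]' 10
```

```text
time: 10.1
position: [0.5433, 0.0594, 0.0044]
tool_rot: [2.314, 2.124, -0.0]
ft_force: [-1.1, 0.2, 0.1]
grip_width: 0.988
```

```bash
python3 -m jog '[[[1,-0.15,0,0,0],[1,-0.15,0,0,0],[1,-0.15,0,0,0]]]'
python3 - <<'E'
from h import *
np.set_printoptions(precision=4,suppress=True)
im,d,K,M=grab('wrist','w4')
mt=np.array(eyes.camera_params('wrist')['mount']);t=mt@np.linalg.inv(M);P=cloud('w4')@t[:3,:3].T+t[:3,3]
g=im.astype(int);zr=get_state()['position'][2]-.056
m=(abs(P[...,2]-zr)<.004)&(g[...,0]<150)&(g[...,0]>g[...,2]+12)&(P[...,0]<.15)&(abs(P[...,1])<.075)
Q=P[m];print(len(Q),Q.min(0),Q.max(0),cv2.minAreaRect((Q[:,:2]*1000).astype(np.float32)));print(get_state()['ft_force'])
crop('w4','w4b',0,0,512,300,1.56)
E
```

```text
time: 10.48
position: [0.5419, 0.0416, 0.0044]
tool_rot: [-2.314, -2.124, -0.001]
ft_force: [0.7, 3.0, 1.1]
grip_width: 0.99
6681 [-0.023  -0.058  -0.0544] [ 0.0697  0.0584 -0.0476] ((23.170522689819336, 0.13496780395507812), (92.53241729736328, 116.18843078613281), 0.2719844579696655)
[-0.8577  2.7309  1.7097]
```

```bash
python3 -m jog '[[[1,-0.2,0.05,0,-0.37],[1,-0.2,0.07,0,-0.37],[1,-0.2,0.08,0,-0.37],[1,-0.2,0.08,0,-0.37],[1,-0.1,0,0,0],[1,0,0,0,0]]]'
cat >> h.py <<'E'
def boxtool(f,ztop=.056,tol=.004):
    im,d,K,M=load(f)
    mt=np.array(eyes.camera_params('wrist')['mount']);Tw=M@np.linalg.inv(mt);t=np.linalg.inv(Tw)
    C=cloud(f);P=C@t[:3,:3].T+t[:3,3];g=im.astype(int)
    m=(abs(C[...,2]-ztop)<tol)&(g[...,0]<150)&(g[...,0]>g[...,2]+12)&(P[...,0]<.15)&(P[...,0]>-.07)&(abs(P[...,1])<.09)&(g[...,0]<g[...,2]*2+45)
    m=cv2.morphologyEx(m.astype(np.uint8),cv2.MORPH_OPEN,np.ones((2,2)))>0
    Q=P[m];r=cv2.minAreaRect((Q[:,:2]*1000).astype(np.float32));w=(Tw@np.r_[np.array(r[0])/1000,0,1])[:2]
    return r,w,len(Q),Tw
RK=np.array([.558,-.079]);RY=np.radians(2.4)
def inrack(w):
    c,s=np.cos(RY),np.sin(RY);return np.array([[c,s],[-s,c]])@(np.array(w)[:2]-RK)
E
python3 - <<'E'
from h import *
np.set_printoptions(precision=4,suppress=True)
grab('wrist','w5');r=boxtool('w5');print(r[:3],inrack(r[1]),get_state()['ft_force'])
crop('w5','w5b',0,0,512,384,1.56)
E
```

```text
time: 11.28
position: [0.5522, 0.0046, 0.0044]
tool_rot: [2.173, 2.267, 0.0]
ft_force: [0.7, 2.1, 3.0]
grip_width: 0.993
(((9.743396759033203, 7.346534729003906), (121.94048309326172, 134.6228790283203), 2.7110347747802734), array([0.5592, 0.0146]), 6643) [0.0051 0.0935] [0.3876 1.0507 2.6186]
```

View pics/w5b.png

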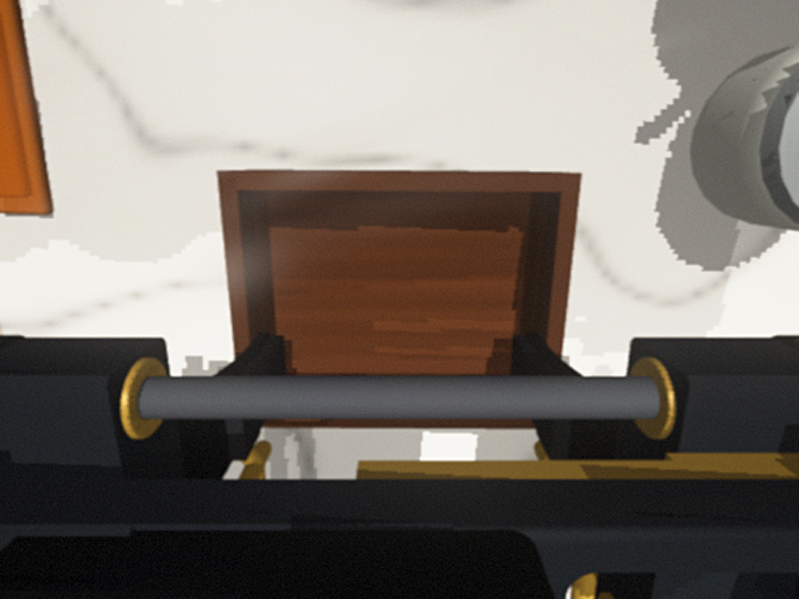

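```bash
python3 -m jog '[[[1,-0.25,0.03,0,0],[1,-0.25,0.02,0,0],[1,-0.25,0,0,0],[1,-0.25,0,0,0]]]';python3 -m jog '[[[1,-0.25,0,0,0],[1,-0.25,0,0,0],[1,-0.25,0,0,0],[1,-0.25,0,0,0]]]'
python3 - <<'E'
from h import *
np.set_printoptions(precision=4,suppress=True)
s=get_state();print(s['position'],s['ft_force'],s['torque'])
E
```

```text
time: 11.82
position: [0.5558, -0.0349, 0.0043]
tool_rot: [-2.173, -2.269, -0.001]
ft_force: [-0.1, 5.7, 5.2]
grip_width: 0.987
time: 12.32
position: [0.5575, -0.0749, 0.0044]
tool_rot: [-2.172, -2.269, -0.001]
ft_force: [-0.6, 5.0, 4.2]
grip_width: 0.992
[ 0.5575 -0.0749  0.0044] [-0.569   4.9546  4.183 ] [ 1.1796  0.0081 -0.0204]
```

```bash
python3 -m jog '[[[1,-0.2,0,0,0],[1,-0.2,0,0,0],[1,-0.15,0,0,0]]]';python3 -m jog '[[[1,-0.06,0,0,0],[1,-0.06,0,0,0]]]';python3 -m jog '[[[1,-0.05,0,0,0],[1,0,0,0,0]]]'
```

```text
time: 12.7
position: [0.5584, -0.097, 0.0044]
tool_rot: [-2.173, -2.269, -0.001]
ft_force: [-0.4, 5.9, 5.3]
grip_width: 0.994
time: 12.95
position: [0.5586, -0.1014, 0.0044]
tool_rot: [-2.172, -2.269, -0.001]
ft_force: [-0.0, 5.4, 5.5]
grip_width: 0.997
time: 13.2
position: [0.5586, -0.1023, 0.0043]
tool_rot: [-2.171, -2.269, -0.002]
ft_force: [-0.5, 6.9, 6.2]
grip_width: 0.994
```

```bash
python3 -m jog '[[[1,-0.06,0,0,0],[1,0,0,0,0]]]';python3 -m jog '[[[1,-0.06,0,0,0],[1,0,0,0,0]]]';python3 -m jog '[[[1,-0.06,0,0,0],[1,0,0,0,0]]]'
```

```text
time: 13.45
position: [0.5585, -0.1028, 0.0043]
tool_rot: [-2.169, -2.269, -0.004]
ft_force: [-1.2, 9.8, 6.1]
grip_width: 0.989
time: 13.7
position: [0.5586, -0.104, 0.004]
tool_rot: [-2.168, -2.268, -0.005]
ft_force: [-0.6, 11.0, 5.8]
grip_width: 0.992
time: 13.95
position: [0.5586, -0.1059, 0.0037]
tool_rot: [-2.167, -2.268, -0.006]
ft_force: [-0.5, 11.6, 3.2]
grip_width: 0.997
```

Run:
```python
from h import *
np.set_printoptions(precision=4,suppress=True)
for f in ['w5','w6']:
    if f=='w6': grab('wrist','w6')
    im,d,K,M=load(f);t=np.array(eyes.camera_params('wrist')['mount'])@np.linalg.inv(M);C=cloud(f);P=C@t[:3,:3].T+t[:3,3];g=im.astype(int)
    dark=(g[...,0]<150)&(g[...,0]>g[...,2]+12)
    for y0 in (-.05,-.03,0,.03,.05):
        m=dark&(abs(P[...,1]-y0)<.004)&(P[...,0]>.02)&(P[...,0]<.1)&(C[...,2]>.045)&(C[...,2]<.07);Q=P[m];W=C[m];k=np.argsort(Q[:,0])[-15:]
        print(f,y0,Q[k,0].mean()-.046,W[k].mean(0))
```

```text
w5 -0.05 0.023646147761628336 [0.4993 0.0721 0.0565]
w5 -0.03 0.023514130557106078 [0.5187 0.0728 0.0491]
w5 0 0.02325128824822105 [0.5491 0.0738 0.0567]
w5 0.03 0.0232841742995962 [0.5792 0.0751 0.0554]
w5 0.05 0.02309092622389783 [0.5989 0.0757 0.0501]
w6 -0.05 0.026664387791030045 [ 0.5058 -0.0359  0.0562]
w6 -0.03 0.026538478402963195 [ 0.5256 -0.0351  0.0563]
w6 0 0.02671178914639788 [ 0.5559 -0.0335  0.0565]
w6 0.03 0.026637054345789127 [ 0.5854 -0.0323  0.0562]
w6 0.05 0.02666483164152572 [ 0.6054 -0.0313  0.0567]
```

```bash
python3 -m jog '[[[1,-0.08,0,0,0],[1,0,0,0,0]]]';python3 -m jog '[[[1,-0.08,0,0,0],[1,0,0,0,0]]]';python3 - <<'E'
from h import *
np.set_printoptions(precision=4,suppress=True)
for f in ['w7']:
    grab('wrist',f)
    im,d,K,M=load(f);t=np.array(eyes.camera_params('wrist')['mount'])@np.linalg.inv(M);C=cloud(f);P=C@t[:3,:3].T+t[:3,3];g=im.astype(int)
    dark=(g[...,0]<150)&(g[...,0]>g[...,2]+12)
    for y0 in (-.05,-.03,0,.03,.05):
        m=dark&(abs(P[...,1]-y0)<.004)&(P[...,0]>.02)&(P[...,0]<.1)&(C[...,2]>.045)&(C[...,2]<.07);Q=P[m];W=C[m];k=np.argsort(Q[:,0])[-15:]
        print(f,y0,Q[k,0].mean()-.046,W[k].mean(0))
E
```

```text
time: 14.25
position: [0.5586, -0.1076, 0.0036]
tool_rot: [-2.166, -2.267, -0.008]
ft_force: [-0.2, 15.1, 3.7]
grip_width: 0.996
time: 14.5
position: [0.5586, -0.1075, 0.0036]
tool_rot: [-2.163, -2.266, -0.011]
ft_force: [-0.9, 19.6, 4.2]
grip_width: 0.994
w7 -0.05 0.028865216475428696 [ 0.5054 -0.0356  0.0568]
w7 -0.03 0.02843461041047625 [ 0.5254 -0.0351  0.0565]
w7 0 0.028546376398447704 [ 0.5555 -0.0336  0.0564]
w7 0.03 0.028525239841781916 [ 0.5852 -0.0322  0.0567]
w7 0.05 0.028559379699237927 [ 0.6055 -0.0312  0.0566]
```

```bash
python3 -m jog '[[[0.72,0.15,0,0,0],[0.72,0.1,0,0,0],[0.72,0,0,0,0],[0.72,0,0,-0.5,0],[0.72,0,0,-1,0],[0.72,0,0,-1,0],[0.72,0,0,-1,0],[0.45,0,0,-0.5,0]]]';python3 -m jog '[[[0.45,1,-0.31,0,0],[0.45,1,-0.31,0,0],[0.45,1,-0.31,0,0],[0.45,1,-0.31,0,0],[0.45,1,-0.31,0,0],[0.45,1,-0.31,0,0],[0.45,1,-0.31,0,0],[0.45,1,-0.31,0,0],[0.45,1,-0.31,0,0],[0.45,1,-0.31,0,0]]]';python3 -m jog '[[[0.45,0.9,-0.3,0,0],[0.45,0,0,0,1],[0.45,0,0,0,1],[0.45,0,0,0,1],[0.45,0,0,0,1],[0.45,0,0,0,1],[0.45,0,0,0,1],[0.45,0,0,0,1],[0.45,0,0,0,1],[0.45,0,0,0,1]]]';python3 -m jog '[[[0.45,0,0,0,1],[0.45,0,0,0,1],[0.45,0,0,0,1],[0.45,0,0,0,1],[0.45,0,0,0,0],[0.45,0,0,0,0]]]'
cat >> h.py <<'E'
def dark(f,zlo,zhi):
    im,d,K,M=load(f);C=cloud(f);g=im.astype(int)
    t=np.array(eyes.camera_params('wrist')['mount'])@np.linalg.inv(M);P=C@t[:3,:3].T+t[:3,3]
    m=(g[...,0]<140)&(g[...,0]>g[...,2]+12)&(C[...,2]>zlo)&(C[...,2]<zhi)&(d>0)&(P[...,2]>-.03)
    m=cv2.morphologyEx(m.astype(np.uint8),cv2.MORPH_OPEN,np.ones((2,2)))
    n,l,st,_=cv2.connectedComponentsWithStats(m);i=1+np.argmax(st[1:,4])
    return C[l==i],P[l==i]
E
python3 - <<'E'
from h import *
np.set_printoptions(precision=4,suppress=True)
grab('wrist','w8');print(T());W,P=dark('w8',.018,.036)
for q in(W,P):print(len(q),cv2.minAreaRect((q[:,:2]*1000).astype(np.float32)))
grab('top','t1');a=load('w8')[0];b=load('t1')[0]
cv2.imwrite('pics/m1.png',np.vstack([cv2.resize(a,(540,405)),cv2.resize(b[120:300,100:380],(300,193)).repeat(1,1) if 0 else cv2.copyMakeBorder(cv2.resize(b[130:260,140:330],(282,193)),0,0,0,258,0)])[:,:,::-1])
E
```

```text
time: 15.55
position: [0.5601, -0.1089, 0.1679]
tool_rot: [2.171, 2.263, 0.001]
ft_force: [-0.1, 1.1, 0.8]
grip_width: 0.671
time: 16.8
position: [0.4175, 0.2872, 0.1643]
tool_rot: [2.173, 2.266, -0.001]
ft_force: [0.6, 0.5, 0.1]
grip_width: 0.449
time: 18.05
position: [0.4044, 0.3216, 0.1641]
tool_rot: [2.877, 1.259, -0.0]
ft_force: [0.1, -0.1, 1.0]
grip_width: 0.45
time: 18.8
position: [0.4041, 0.3222, 0.1641]
tool_rot: [3.051, 0.748, -0.0]
ft_force: [0.1, -0.3, 0.2]
grip_width: 0.449
[[ 0.8866  0.4624  0.      0.4041]
 [ 0.4624 -0.8866 -0.0004  0.3223]
 [-0.0002  0.0004 -1.      0.1641]
 [ 0.      0.      0.      1.    ]]
2752 ((445.8516540527344, 356.7511291503906), (122.34443664550781, 93.98751831054688), 26.556835174560547)
2752 ((52.97878646850586, -11.427696228027344), (122.34082794189453, 93.97277069091797), 0.9928804636001587)
```

View pics/m1.png

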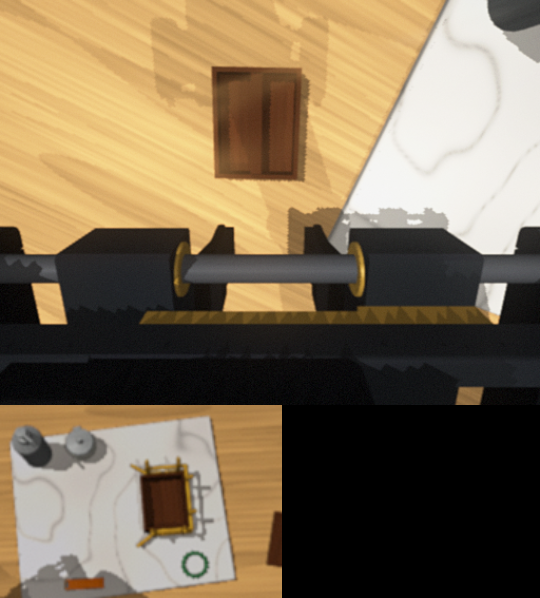

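Run:
```python
from h import *
np.set_printoptions(precision=4,suppress=True)
t=np.linalg.inv(T());k=512/540
for u,v,z in [(213,68,.028),(301,67,.028),(304,180,.028),(214,178,.028),(265,75,.026),(266,172,.026),(257,75,.026),(258,172,.026)]:
    p=px('w8',u*k,v*k,z);print(p,(t@np.r_[p,1])[:2])
im,d,K,M=load('w8');C=cloud('w8')
for v in (90,110,130,150): print(np.round(C[int(v*k),[int(u*k) for u in range(210,304,4)],2]*1000).astype(int))
```

```text
[0.4789 0.4254 0.028 ] [ 0.114  -0.0567]
[0.5213 0.3464 0.028 ] [0.1152 0.0329]
[0.4203 0.2861 0.028 ] [-0.0023  0.0396]
[0.3757 0.3761 0.028 ] [-0.0003 -0.0608]
[0.4977 0.3755 0.026 ] [ 0.1077 -0.0038]
[0.4083 0.3277 0.026 ] [ 0.0063 -0.0028]
[0.4939 0.3828 0.026 ] [ 0.1077 -0.012 ]
[0.4041 0.3356 0.026 ] [ 0.0062 -0.0117]
[ 1 29 20  6  5  4  4  6  5  6  5 27 27 25  6  5  7  5  4  5  7  5 28  2]
[ 0 28 24  5  7  7  6  5  5  7 27 26 26 12  5  6  5  6  6  6  5 10 30  0]
[ 1 29 27  6  6  6  6  7  6  4 26 25 26  6  6  6  6  6  6  4  5 20 28 -1]
[ 1 28 29  5  5  6  5  5  8  4 27 27 28  5  6  5  5  6  6  5  5 30 29 -1]
```

```bash
cat >> h.py <<'E'
def ridge(f,zlo,zhi,x0,y0,rx,ry):
    im,d,K,M=load(f);t=np.array(eyes.camera_params('wrist')['mount'])@np.linalg.inv(M);C=cloud(f);P=C@t[:3,:3].T+t[:3,3]
    m=(C[...,2]>zlo)&(C[...,2]<zhi)&(abs(P[...,0]-x0)<rx)&(abs(P[...,1]-y0)<ry)&(d>0);Q=P[m]
    a,b=np.polyfit(Q[:,0],Q[:,1],1);return len(Q),np.degrees(np.arctan(a)),a*x0+b,cv2.minAreaRect((Q[:,:2]*1000).astype(np.float32))
E
python3 - <<'E'
from h import *
print(ridge('w8',.02,.033,.053,-.010,.045,.02))
W,P=dark('w8',.018,.036);c=P[:,0]
for y in(-.04,0,.02):
    q=P[abs(P[:,1]-y)<.01];print(y,np.percentile(q[:,0],[1,99]))
E
```

```text
(883, np.float64(1.1283168313959375), np.float64(-0.014454437200092958), ((53.080108642578125, -14.378578186035156), (88.97815704345703, 12.030925750732422), 1.0224162340164185))
-0.04 [-0.00622517  0.11444803]
0 [-0.00761203  0.1135421 ]
0.02 [-0.00758227  0.11264042]
```

```bash
python3 -m jog '[[[0.45,0.7,-0.2,0,0.22],[0.45,0.63,-0.14,0,0],[0.45,0,0,1,0],[0.45,0,0,1,0],[0.45,0,0,1,0],[0.45,0,0,0.7,0],[0.45,0,0,0,0]]]' 20
python3 - <<'E'
from h import *
np.set_printoptions(precision=4,suppress=True)
grab('wrist','w9');print(T()[:3,3]);print(ridge('w9',.02,.033,.03,0,.02,.013))
W,P=dark('w9',.018,.036);print(cv2.minAreaRect((P[:,:2]*1000).astype(np.float32)));
for y in(-.035,-.025,.025,.035):
    q=P[abs(P[:,1]-y)<.006];print(y,np.percentile(q[:,0],[1,99]))
E
```

```text
time: 19.77
position: [0.4435, 0.3574, 0.014]
tool_rot: [3.057, 0.718, -0.007]
ft_force: [0.2, 1.3, 0.4]
grip_width: 0.452
[0.4447 0.3586 0.0157]
(1090, np.float64(-0.47125689701332807), np.float64(-0.0009813045030392252), ((29.826982498168945, -1.1053214073181152), (11.934123992919922, 39.586795806884766), 89.57069396972656))
((20.674072265625, 3.450969696044922), (98.4033432006836, 101.25333404541016), 89.871337890625)
-0.035 [0.0106 0.0633]
-0.025 [0.0107 0.0634]
0.025 [0.0569 0.0634]
0.035 [-0.0113  0.0634]
```

```bash
python3 -m jog '[[[0.45,0.09,-0.02,0.5,0],[0.45,0,0,0.4,0],[0.45,0,0,0.28,0],[0.45,0,0,0,0]]]' 20; python3 -m jog '[[[0,0,0,0,0],[0,0,0,0,0],[0,0,0,0,0],[0,0,0,0,0]]]'
```

```text
time: 20.32
position: [0.4472, 0.3606, -0.0322]
tool_rot: [3.058, 0.717, -0.003]
ft_force: [0.6, 0.8, 0.4]
grip_width: 0.453
time: 20.82
position: [0.4483, 0.3612, -0.0308]
tool_rot: [3.058, 0.717, 0.001]
ft_force: [0.3, -1.7, 0.7]
grip_width: 0.136
```

```bash
python3 -m jog '[[[0,0,0,-0.4,0],[0,0,0,-0.8,0],[0,0,0,-1,0],[0,0,0,-1,0],[0,0,0,-1,0],[0,0,0,-0.5,1],[0,0,0,0,1],[0,0,0,0,1],[0,0,0,0,1],[0,0,0,0,0.78]]]'; python3 -m jog '[[[0,0.2,0.5,0,0],[0,0.2,0.9,0,0],[0,0.2,0.9,0,0],[0,0.2,0.9,0,0],[0,0.2,0.9,0,0],[0,0.2,0.9,0,0],[0,0.2,0.9,0,0],[0,0.2,0.9,0,0],[0,0.2,0.9,0,0],[0,0.2,0.9,0,0]]]'; python3 -m jog '[[[0,0.2,0.9,0,0],[0,0.06,0.9,0,0],[0,0,0.68,0,0],[0,0,0,0,0],[0,0,0,0,0]]]'
python3 - <<'E'
from h import *
np.set_printoptions(precision=4,suppress=True)
grab('wrist','w10');print(T());print(inrack(T()[:3,3]))
W,P=dark('w10',.12,.28);print(cv2.minAreaRect((P[:,:2]*1000).astype(np.float32)),P.min(0),P.max(0),np.median(W[:,2]))
for y in(-.035,-.025,.025,.035):
    q=P[abs(P[:,1]-y)<.006];print(y,np.percentile(q[:,0],[1,99]),np.percentile(q[:,2],[5,95]))
E
```

```text
time: 22.08
position: [0.4475, 0.3612, 0.1575]
tool_rot: [3.141, 0.066, 0.0]
ft_force: [0.7, -0.0, -2.2]
grip_width: 0.139
time: 23.32
position: [0.5428, 0.0203, 0.1576]
tool_rot: [3.141, 0.07, 0.001]
ft_force: [-0.5, 0.9, -2.5]
grip_width: 0.135
time: 23.95
position: [0.5575, -0.0762, 0.1573]
tool_rot: [-3.14, -0.07, -0.0]
ft_force: [0.0, 0.6, -2.2]
grip_width: 0.138
[[ 0.999   0.0457  0.0002  0.5576]
 [ 0.0457 -0.999   0.0008 -0.0758]
 [ 0.0003 -0.0007 -1.      0.1573]
 [ 0.      0.      0.      1.    ]]
[-0.0003  0.0032]Traceback (most recent call last):
  File "<stdin>", line 4, in <module>
  File "h.py", line 46, in dark
    n,l,st,_=cv2.connectedComponentsWithStats(m);i=1+np.argmax(st[1:,4])
                                                     ~~~~~~~~~^^^^^^^^^^
    return _wrapfunc(a, 'argmax', axis=axis, out=out, **kwds)
    return bound(*args, **kwds)
ValueError: attempt to get argmax of an empty sequence
```

```bash
sed -i 's/P\[...,2\]>-.03)/P[...,2]>-.08)/' h.py
cat > ft.py <<'E'
from h import *
import sys
np.set_printoptions(precision=4,suppress=True)
f=sys.argv[1];zl,zh=map(float,sys.argv[2:4])
im,d,K,M=load(f);t=np.array(eyes.camera_params('wrist')['mount'])@np.linalg.inv(M);C=cloud(f);P=C@t[:3,:3].T+t[:3,3];g=im.astype(int)
m=(g[...,0]<150)&(g[...,0]>g[...,2]+12)&(P[...,2]>zl)&(P[...,2]<zh)&(abs(P[...,1])<.08)&(P[...,0]<.09)
Q=P[m];print(len(Q))
for y in np.arange(-.05,.051,.01):
    q=Q[abs(Q[:,1]-y)<.004]
    if len(q)>10:print('y %.3f'%y,np.sort(q[:,0])[-5:].mean(),np.median(q[:,2]))
for x in np.arange(0.015,.06,.01):
    q=Q[abs(Q[:,0]-x)<.004]
    if len(q)>10:s=np.sort(q[:,1]);print('x %.3f'%x,s[:5].mean(),s[-5:].mean())
E
python3 ft.py w10 -.07 -.005
```

```text
16892
y -0.040 0.05825035377111765 -0.04785420988263106
y -0.030 0.05830159897422464 -0.03645767019739379
y -0.020 0.05828985778075606 -0.036459753797403543
y -0.010 0.058308089350047075 -0.036500875102276384
y 0.000 0.05831685658539636 -0.05739781585610812
y 0.010 0.05831799356408414 -0.03644772771065315
y 0.020 0.05835465820125303 -0.03645568034548469
y 0.030 0.058398121372314524 -0.036394589537697725
y 0.040 0.058392941321700365 -0.04848323620403169
x 0.015 -0.04510093724602494 0.04583823238078396
x 0.025 -0.04565255860456208 0.045867938195549574
x 0.035 -0.045533917389964665 0.04591755689226758
x 0.045 -0.04550767420318023 0.04609962670131575
x 0.055 -0.04543708491428321 0.04596370945992571
```

```bash
python3 -m jog '[[[0,0,0.06,0,0],[0,0,0,0.6,0],[0,0,0,0.6,0],[0,0,0,0.5,0],[0,0,0,0.5,0],[0,0,0,0.4,0],[0,0,0,0.3,0],[0,0,0,0,0]]]'; python3 -m jog '[[[0,0,0,0.1,0],[0,0,0,0.1,0],[0,0,0,0.08,0],[0,0,0,0.05,0],[0,0,0,0,0]]]'
```

```text
time: 25.0
position: [0.557, -0.0788, 0.0398]
tool_rot: [-3.139, -0.069, 0.003]
ft_force: [-0.8, 2.9, -4.4]
grip_width: 0.136
time: 25.62
position: [0.5589, -0.0788, 0.0287]
tool_rot: [-3.14, -0.07, -0.004]
ft_force: [0.3, 4.4, -2.2]
grip_width: 0.135
```

```bash
python3 -m jog '[[[0,0,0,0.05,0],[0,0,0,0,0]]]'; python3 -m jog '[[[0,0,0,0.05,0],[0,0,0,0,0]]]';python3 -m jog '[[[0,0,0,0.05,0],[0,0,0,0,0]]]'
```

```text
time: 25.88
position: [0.559, -0.0788, 0.0268]
tool_rot: [-3.14, -0.07, -0.004]
ft_force: [0.4, 4.4, -1.7]
grip_width: 0.137
time: 26.12
position: [0.5591, -0.0788, 0.0252]
tool_rot: [-3.14, -0.069, -0.004]
ft_force: [-1.0, 4.8, 0.8]
grip_width: 0.137
time: 26.38
position: [0.5592, -0.0788, 0.0251]
tool_rot: [3.141, 0.07, 0.004]
ft_force: [-6.5, 4.9, 14.4]
grip_width: 0.138
```

```bash
python3 -m jog '[[[0,0,0.02,-0.03,0],[0,0,0,0,0],[0.4,0,0,0,0],[0.4,0,0,0,0],[0.4,0,0,0,0]]]'; python3 -m jog '[[[0.4,0,0,-0.3,0],[0.4,0,0,-0.5,0],[0.4,0,0,-1,0],[0.4,0,0,-1,0],[0.4,-0.7,0,-0.5,0],[0.4,-0.5,0,0,0],[0.4,0,0,0,0],[0.4,0,0,0,0]]]'
python3 - <<'E'
from h import *
np.set_printoptions(precision=4,suppress=True)
grab('wrist','w11');print(T()[:3,3])
W,P=dark('w11',.07,.10);print(cv2.minAreaRect((W[:,:2]*1000).astype(np.float32)),cv2.minAreaRect((P[:,:2]*1000).astype(np.float32)),np.percentile(W[:,2],[5,50,95]))
crop('w11','w11b',0,0,512,384,1.56)
E
python3 ft.py w11 .02 .09
```

```text
time: 27.0
position: [0.558, -0.0823, 0.0232]
tool_rot: [3.14, 0.066, 0.001]
ft_force: [0.8, -0.5, -1.1]
grip_width: 0.362
time: 28.0
position: [0.5106, -0.083, 0.1557]
tool_rot: [3.14, 0.068, 0.002]
ft_force: [0.7, 0.7, -0.6]
grip_width: 0.401
[ 0.5106 -0.0828  0.1554]
((550.518310546875, -90.27827453613281), (181.573486328125, 111.06959533691406), 2.864262819290161) ((39.331016540527344, 8.97000503540039), (111.02971649169922, 181.57359313964844), 89.63444519042969) [0.0686 0.0833 0.0864]
4471
y -0.050 0.08827939434533716 0.07125954967313637
y -0.040 0.08960856063231637 0.07768231102497863
y -0.030 -0.004352642780822147 0.07171103740525353
y -0.020 -0.004254966949292815 0.07219098085515717
y -0.010 0.08917647583602914 0.0731893689110387
y 0.000 0.089973700267727 0.07312145413204588
y 0.010 -0.00423199761391071 0.07488949691541678
y 0.020 -0.004137206929711113 0.07630354048732522
y 0.030 -0.004125241458986762 0.07087998841958093
y 0.040 0.08994938368751915 0.07173244399017352
y 0.050 0.08652930905691744 0.06430268874066619
x 0.015 -0.046299381522508086 0.05854208783161813
x 0.025 -0.04677308505686457 0.04626875759691268
x 0.035 -0.04716642229064346 0.04511964073790964
x 0.045 -0.046923627433301446 0.04521850687584049
x 0.055 -0.047403610824203954 0.045175175090200616
```

Run:
```python
from h import *
np.set_printoptions(precision=4,suppress=True)
im,d,K,M=load('w11');print(ridge('w11',.074,.09,.0475,0,.045,.016))
C=cloud('w11');t=np.array(eyes.camera_params('wrist')['mount'])@np.linalg.inv(M);P=C@t[:3,:3].T+t[:3,3]
m=(abs(C[...,2]-.084)<.004)&(abs(P[...,1])<.052)&(abs(P[...,0]-.0475)<.066)&(im[...,0]<140);Q=P[m]
for y in (-.03,-.015,.015,.03):
    q=Q[abs(Q[:,1]-y)<.003];print(y,np.sort(q[:,0])[[3,-3]])
for x in (0,.01,.02,.03,.04,.05,.06,.07,.08,.09):
    q=Q[abs(Q[:,0]-x)<.003];print(x,np.sort(q[:,1])[[3,-3]])
# floor flatness: plane of insert floor
m=(abs(C[...,2]-.061)<.006)&(abs(P[...,1])<.036)&(abs(P[...,0]-.0475)<.045);Q=C[m];A=np.c_[Q[:,:2]-Q[:,:2].mean(0),np.ones(len(Q))];print(len(Q),np.linalg.lstsq(A,Q[:,2],rcond=None)[0])
```

```text
(1265, np.float64(-0.060589653523911775), np.float64(-0.0025390326397952885), ((47.49577713012695, -2.7818989753723145), (11.548215866088867, 89.88845825195312), 89.74683380126953))
-0.03 [-0.0148  0.1087]
-0.015 [-0.0084  0.1063]
0.015 [-0.0085  0.1064]
0.03 [-0.0161  0.1083]
0 [-0.047   0.0435]
0.01 [-0.0465  0.0434]
0.02 [-0.0451  0.043 ]
0.03 [-0.0454  0.0433]
0.04 [-0.047  0.043]
0.05 [-0.0467  0.0434]
0.06 [-0.047   0.0429]
0.07 [-0.0466  0.0434]
0.08 [-0.0471  0.0445]
0.09 [-0.0467  0.0435]
5463 [-0.0005  0.0017  0.0616]
```

```bash
python3 -m jog '[[[0.4,0.7,-0.05,0,0],[0.4,0.5,0,0.5,0],[0.4,0,0,1,0],[0.4,0,0,1,0],[0.4,0,0,0.63,0],[0.4,0,0,0,0],[0.4,0,0.15,0,0],[0.4,0,0.15,0,0],[0.4,0,0,0,0]]]'; python3 -m jog '[[[0.4,0,0.08,0,0],[0.4,0,0,0,0]]]';python3 -m jog '[[[0.4,0,0.08,0,0],[0.4,0,0,0,0]]]'
```

```text
time: 29.18
position: [0.5596, -0.0902, 0.0312]
tool_rot: [-3.14, -0.068, -0.004]
ft_force: [-0.5, 3.7, 3.2]
grip_width: 0.399
time: 29.42
position: [0.5596, -0.0901, 0.0311]
tool_rot: [-3.137, -0.071, -0.004]
ft_force: [-0.4, 7.8, 3.7]
grip_width: 0.403
time: 29.68
position: [0.5597, -0.0901, 0.031]
tool_rot: [-3.133, -0.074, -0.003]
ft_force: [0.3, 13.6, 4.0]
grip_width: 0.404
```

```bash
python3 -m jog '[[[0.4,0,-0.3,0,0],[0.4,0,-0.16,0,0],[0.4,0,0,-0.5,0],[0.4,0,0,-1,0],[0.4,0,0,-1,0],[0.4,0,0,-0.6,0]]]'; python3 -m jog '[[[0.4,-0.6,0.9,0,0.5],[0.4,-0.6,0.9,0,0.5],[0.4,-0.5,0.9,0,0.5],[0.4,-0.5,0.9,0,0.5],[0.4,-0.5,0.9,0,0.5],[0.4,-0.5,0.9,0,0.66],[0.4,-0.3,0.7,0,0],[0.4,0,0,0,0],[0.4,0,0,0,0]]]'
python3 - <<'E'
from h import *
np.set_printoptions(precision=4,suppress=True)
grab('wrist','w12');print(T()[:3])
W,P=dark('w12',.004,.014)
for q in (W,P):print(len(q),cv2.minAreaRect((q[:,:2]*1000).astype(np.float32)))
t=np.linalg.inv(T());c=(t@np.r_[.469,-.343,.03,1]);print(c)
W,P=dark('w12',.024,.036)
for q in (W,P):print(len(q),cv2.minAreaRect((q[:,:2]*1000).astype(np.float32)))
E
```

```text
time: 30.42
position: [0.559, -0.0801, 0.1577]
tool_rot: [3.139, 0.067, 0.007]
ft_force: [0.4, 0.3, -0.6]
grip_width: 0.401
time: 31.55
position: [0.3987, -0.3103, 0.1547]
tool_rot: [3.12, -0.363, 0.002]
ft_force: [0.3, -0.4, 0.8]
grip_width: 0.398
[[ 0.9735 -0.2287  0.0011  0.399 ]
 [-0.2287 -0.9735 -0.0005 -0.3099]
 [ 0.0011  0.0002 -1.      0.1545]]
4573 ((458.097412109375, -345.48583984375), (91.94506072998047, 98.19371795654297), 76.89274597167969)
4573 ((65.6644287109375, 20.523120880126953), (91.94234466552734, 98.19621276855469), 89.81755065917969)
[0.0756 0.0162 0.1246 1.    ]
719 ((468.60919189453125, -341.1639709472656), (27.5987491607666, 57.22792053222656), 76.2899398803711)
719 ((74.91483306884766, 13.956192970275879), (57.23019790649414, 27.491043090820312), 0.43085598945617676)
```

Run:
```python
from h import *
print(ridge('w12',.027,.034,.075,.017,.035,.02))
im,d,K,M=load('w12');t=np.array(eyes.camera_params('wrist')['mount'])@np.linalg.inv(M);C=cloud('w12');P=C@t[:3,:3].T+t[:3,3]
for x in (.06,.075,.09):
    m=(abs(P[...,0]-x)<.002)&(P[...,1]>-.01)&(P[...,1]<.05);q=P[m];w=C[m];o=np.argsort(q[:,1]);print([(round(q[i,1]*1e3),round(w[i,2]*1e3)) for i in o[::2]])
```

```text
(707, np.float64(0.5791291746308594), np.float64(0.017776907336499722), ((76.25975036621094, 17.946481704711914), (14.037171363830566, 54.830989837646484), 89.71302032470703))
[(-9, 8), (-9, 9), (-8, 9), (-7, 9), (-7, 9), (-6, 8), (-4, 8), (-4, 8), (-3, 8), (-2, 8), (-2, 9), (-1, 8), (0, 9), (0, 8), (1, 7), (3, 10), (3, 8), (4, 9), (5, 10), (5, 9), (6, 9), (7, 10), (7, 8), (8, 8), (9, 10), (9, 9), (11, 9), (11, 29), (11, 29), (12, 31), (12, 30), (13, 31), (13, 31), (14, 31), (14, 31), (15, 31), (15, 30), (16, 31), (16, 30), (17, 31), (18, 31), (19, 31), (19, 31), (20, 32), (20, 31), (21, 31), (21, 30), (22, 31), (22, 30), (23, 31), (23, 30), (24, 31), (24, 32), (27, 8), (27, 8), (28, 9), (29, 8), (29, 8), (30, 9), (31, 10), (32, 7), (33, 8), (34, 9), (34, 8), (35, 9), (36, 10), (36, 7), (37, 8), (38, 10), (38, 9), (40, 9), (41, 9), (41, 8), (42, 8), (43, 9), (43, 8), (44, 9), (45, 9), (45, 7), (47, 8), (48, 9), (48, 9), (49, 8), (50, 9), (50, 8)]
[(-9, 7), (-9, 9), (-8, 8), (-8, 8), (-7, 8), (-7, 10), (-6, 7), (-6, 8), (-4, 8), (-4, 8), (-3, 7), (-3, 9), (-2, 8), (-2, 9), (-1, 8), (-
[... 1085 characters left out ...]
8), (9, 10), (9, 8), (10, 9), (10, 8), (11, 27), (11, 25), (12, 31), (12, 31), (13, 32), (13, 30), (14, 30), (14, 30), (15, 31), (15, 30), (16, 32), (16, 30), (17, 32), (17, 31), (18, 31), (18, 31), (19, 31), (19, 29), (20, 31), (20, 31), (21, 30), (21, 31), (22, 30), (22, 30), (23, 30), (23, 30), (24, 31), (25, 29), (27, 9), (27, 9), (28, 9), (28, 8), (29, 9), (29, 9), (31, 9), (31, 9), (32, 9), (32, 8), (33, 9), (33, 8), (34, 9), (34, 9), (35, 8), (35, 8), (36, 9), (36, 9), (37, 9), (37, 7), (38, 10), (39, 8), (40, 9), (40, 9), (41, 9), (41, 8), (42, 9), (42, 8), (43, 9), (43, 8), (44, 8), (44, 7), (45, 10), (45, 10), (46, 9), (46, 9), (47, 10), (48, 8), (49, 9), (49, 8), (50, 9), (50, 9)]
```

```bash
python3 -m jog '[[[0.4,0.7,0.2,0,0.08],[0.4,0.7,0.24,0,0],[0.4,0.5,0,0.6,0],[0.4,0,0,1,0],[0.4,0,0,1,0],[0.4,0,0,1,0],[0.4,0,0,0.6,0],[0.4,0,0,0.41,0],[0.4,0,0,0,0]]]' 20; python3 -m jog '[[[0,0,0,0,0],[0,0,0,0,0],[0,0,0,0,0],[0,0,0,0,0]]]'
```

```text
time: 32.72
position: [0.4692, -0.3448, -0.0301]
tool_rot: [-3.119, 0.372, -0.001]
ft_force: [-0.4, -0.6, -0.1]
grip_width: 0.399
time: 33.22
position: [0.468, -0.3456, -0.0305]
tool_rot: [3.119, -0.375, 0.0]
ft_force: [0.6, 0.3, 1.5]
grip_width: 0.159
```

```bash
python3 -m jog '[[[0,0,0,-0.3,0],[0,0,0,-0.8,0],[0,0,0,-1,0],[0,0,0,-1,0],[0,0,0,-1,-1],[0,0,0,-0.53,-1],[0,0,0,0,-1],[0,0,0,0,-0.24],[0,0,0,0,0]]]'; python3 -m jog '[[[0,0.3,-0.6,0,0],[0,0.4,-0.9,0,0],[0,0.4,-0.9,0,0],[0,0.4,-0.9,0,0],[0,0.4,-0.9,0,0],[0,0.4,-0.9,0,0],[0,0.26,-0.9,0,0],[0,0,-0.6,0,0],[0,0,0,0,0],[0,0,0,0,0]]]'
python3 - <<'E'
from h import *
np.set_printoptions(precision=4,suppress=True)
grab('wrist','w13');print(T())
E
python3 ft.py w13 -.06 -.005
```

```text
time: 34.35
position: [0.4674, -0.3453, 0.1543]
tool_rot: [-3.14, -0.067, 0.001]
ft_force: [0.4, 0.3, -0.8]
grip_width: 0.161
time: 35.6
position: [0.5584, -0.0789, 0.1543]
tool_rot: [3.14, 0.066, -0.001]
ft_force: [-0.7, -0.5, -1.9]
grip_width: 0.157
[[ 0.9992  0.0409 -0.0005  0.5584]
 [ 0.0409 -0.9992 -0.001  -0.0793]
 [-0.0005  0.001  -1.      0.1543]
 [ 0.      0.      0.      1.    ]]
13780
y -0.040 0.058797477695418945 -0.03899764844609169
y -0.030 0.0588114829558394 -0.03894209554449035
y -0.020 0.058877719614451186 -0.038956814876386775
y -0.010 0.058934423452319765 -0.039004733385466825
y 0.000 0.058961537539177565 -0.03912145914315006
y 0.010 0.059015510936806945 -0.038989082631488495
y 0.020 0.05903848551350046 -0.038937310061272074
y 0.030 0.05908252504982083 -0.03889966443504714
y 0.040 0.05910673897397804 -0.03890180673660783
x 0.015 -0.04519818171359178 0.04556553577988147
x 0.025 -0.0452214773793268 0.045527218270030825
x 0.035 -0.04507015992951994 0.04566172870178829
x 0.045 -0.045138356655486246 0.0455540653210991
x 0.055 -0.045325903950660225 0.045355449076603604
```

```bash
python3 -m jog '[[[0,0,-0.04,0.3,-0.04],[0,0,0,0.5,0],[0,0,0,0.5,0],[0,0,0,0.5,0],[0,0,0,0.3,0],[0,0,0,0.1,0],[0,0,0,0,0]]]'; python3 -m jog '[[[0,0,0,0.08,0],[0,0,0,0.08,0],[0,0,0,0.06,0],[0,0,0,0,0]]]'; python3 -m jog '[[[0,0,0,0.05,0],[0,0,0,0,0]]]'; python3 -m jog '[[[0,0,0,0.04,0],[0,0,0,0,0]]]'
```

```text
time: 36.52
position: [0.5588, -0.0757, 0.0666]
tool_rot: [-3.141, -0.074, -0.0]
ft_force: [0.6, -0.3, -2.1]
grip_width: 0.164
time: 37.02
position: [0.5584, -0.0758, 0.0575]
tool_rot: [3.141, 0.074, -0.001]
ft_force: [0.6, -0.3, -2.1]
grip_width: 0.161
time: 37.28
position: [0.5584, -0.0758, 0.0556]
tool_rot: [3.141, 0.074, -0.0]
ft_force: [0.1, 0.4, -1.3]
grip_width: 0.161
time: 37.52
position: [0.5584, -0.0757, 0.054]
tool_rot: [3.141, 0.074, -0.0]
ft_force: [0.1, -0.1, -1.8]
grip_width: 0.155
```

```bash
python3 -m jog '[[[0,0,0.05,0.02,0],[0,0,0,0,0]]]'; python3 -m jog '[[[0,0,0,0.03,0],[0,0,0,0,0]]]'; python3 -m jog '[[[0,0,0.03,0,0],[0,0,0,0,0]]]';  python3 -m jog '[[[0,0,0.04,0,0],[0,0,0,0,0]]]'
```

```text
time: 37.78
position: [0.5589, -0.0778, 0.0536]
tool_rot: [3.141, 0.074, 0.001]
ft_force: [0.3, 1.6, -0.2]
grip_width: 0.156
time: 38.02
position: [0.5589, -0.0778, 0.0535]
tool_rot: [3.14, 0.074, 0.0]
ft_force: [-3.0, 1.0, 7.1]
grip_width: 0.159
time: 38.28
position: [0.5589, -0.0777, 0.0535]
tool_rot: [-3.14, -0.075, -0.0]
ft_force: [-3.8, 2.9, 8.5]
grip_width: 0.155
time: 38.52
position: [0.5594, -0.0786, 0.0536]
tool_rot: [-3.139, -0.075, -0.002]
ft_force: [-2.8, 3.8, 6.4]
grip_width: 0.16
```

```bash
python3 -m jog '[[[0,0,0.05,-0.02,0],[0,0,0,0,0]]]'; python3 -m jog '[[[0,0,0.05,0,0],[0,0,0,0,0]]]'
```

```text
time: 38.78
position: [0.5596, -0.0788, 0.0536]
tool_rot: [-3.137, -0.076, -0.002]
ft_force: [-1.5, 7.6, 2.3]
grip_width: 0.159
time: 39.02
position: [0.5596, -0.0787, 0.0537]
tool_rot: [-3.134, -0.078, -0.002]
ft_force: [-2.1, 10.6, 4.0]
grip_width: 0.159
```

```bash
python3 -m jog '[[[0.4,0,0,0,0],[0.4,0,0,0,0],[0.4,0,0,0,0],[0.4,0,-0.1,-0.2,0],[0.4,0,0,-0.6,0],[0.4,0,0,-1,0],[0.4,-0.7,0,-1,0],[0.4,-0.6,0,-0.3,0],[0.4,0,0,0,0],[0.4,0,0,0,0]]]'
python3 - <<'E'
from h import *
np.set_printoptions(precision=4,suppress=True)
im,d,K,M=grab('wrist','w14');C=cloud('w14');Tw=T();t=np.linalg.inv(Tw);P=C@t[:3,:3].T+t[:3,3];print(Tw[:3,3])
c=t@np.r_[.5588,-.0788,.09,1];P=P-c[:3];g=im.astype(int)
m=(abs(C[...,2]-.092)<.006)&(abs(P[...,1])<.06)&(abs(P[...,0])<.07)&(g[...,0]<140)&(g[...,0]>g[...,2]+12)
Q=P[m];W=C[m]
for y in (-.03,-.015,.015,.03):
    q=Q[abs(Q[:,1]-y)<.003];print(y,np.sort(q[:,0])[[3,-3]])
for x in (-.03,-.01,.01,.03):
    q=Q[abs(Q[:,0]-x)<.003];print(x,np.sort(q[:,1])[[3,-3]])
A=np.c_[W[:,:2]-W[:,:2].mean(0),np.ones(len(W))];print('plane',np.linalg.lstsq(A,W[:,2],rcond=None)[0],get_state()['ft_force'])
s=grab('side','s2')[0];a=cv2.resize(im,(400,300));b=cv2.resize(s[100:290,150:350],(400,380))
b=b[:300];tp=grab('top','t2')[0];e=cv2.resize(tp[110:290,130:370],(400,300))
cv2.imwrite('pics/fin.png',np.vstack([np.hstack([a,b]),np.hstack([e,cv2.resize(s,(400,300))])])[:,:,::-1])
E
```

```text
time: 40.28
position: [0.5071, -0.0831, 0.1767]
tool_rot: [3.14, 0.074, 0.0]
ft_force: [0.2, -0.0, 0.0]
grip_width: 0.4
[ 0.507  -0.0828  0.1763]
-0.03 [-0.0559  0.0604]
-0.015 [-0.0546  0.0586]
0.015 [-0.0546  0.0587]
0.03 [-0.0661  0.0588]
-0.03 [-0.0384  0.0527]
-0.01 [-0.0442  0.0448]
0.01 [-0.0446  0.0449]
0.03 [-0.0446  0.0512]
plane [-0.0014 -0.      0.0926] [0.9942 0.2322 0.9727]
```

View pics/fin.png

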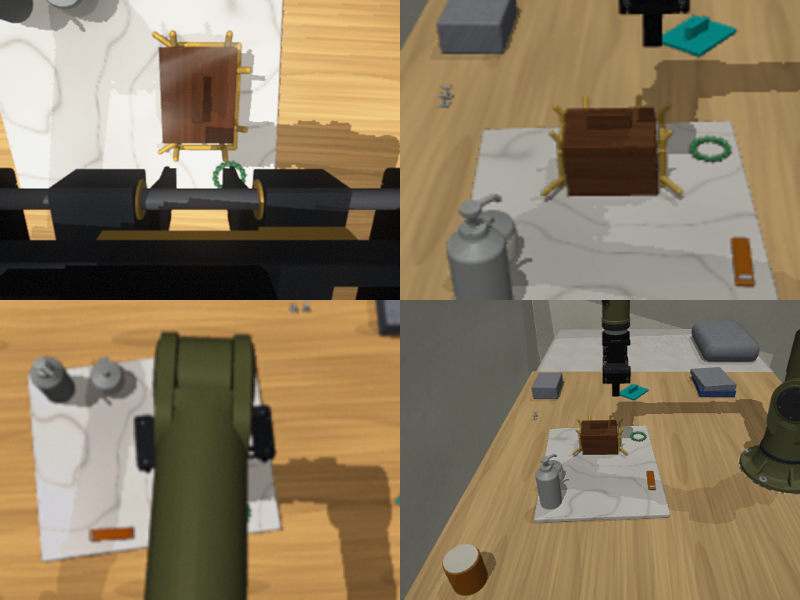

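The last picture shows the stack flush in the rack (side panel, around (612,150)) and the bystanders where they were. The cover is level with its top at 92.6 mm, against 92 mm expected.

```bash
python3 -c "
from bench import job,get_state
print(get_state()['time'],job.close_job())"
```

```text
the job is handed in; nothing more can be done
40.425 None
```

The job is done and handed in at 40.4 s. The box is home in the rack, with the insert on it and the cover on top.

- **Box:** I slid it in with the open fingers inside it. It stopped moving at about 20 N against the back posts.
- **Insert and cover:** each was gripped by its divider or handle, lowered until first contact (about 14 N and 8 N), then nudged against the back posts. Both stopped with the tool at y of about −0.079.
- **Last checks:**
  - The cover is level, with its top at 92.6 mm (92 expected).
  - The three parts look flush in the side view.
  - The side view shows the bottle, clip and bracelet undisturbed. The top view shows the pot in place.
  - The arm touches nothing.
- **What disagreed:**
  - The real fingertips sit about 41 mm short of the reported tool point. My first two reaches passed above the box without touching it, and I corrected for this afterwards.
  - The first estimates of the rack's x position differed by 3 mm between cameras.
  - The measured x-centre of the insert and cover may be 1–2 mm off the box's. That is close to the measurement error, so I did not correct it.

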